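Fit the nested lids on the pickle crock and hold up the cover

ROBOT

A 6-joint arm with a two-finger parallel gripper is mounted at the origin on the work surface. World frame = base frame: x ahead of the robot, y to its left, z up, the work surface at z = 0. Lengths are in mm, angles in rad, forces in N, time in s.
With the tool pointing down it reaches from about 275 to 750 mm from the base axis. Payload 10.2 kg.
Tool frame: the origin (TCP) lies at the very end of the fingers, on their centre line; the grasp point (between the pads) lies 19 mm behind it (ctrl.hold_point_z is the distance from the TCP to the grasp point, in mm); z points along the fingers, y is the direction in which the jaws open and shut (so a half turn about z gives the same grasp; the last joint's range is limited). The gripper opens to 85 mm and grips with 20 to 120 N. Pads are 22 mm wide; open, the fingers measure 114 mm over their backs; the gripper's body (76 mm by 85 mm) begins 54 mm behind the grasp point. The pads swing forward as they close: fully open they stand 13 mm farther back than shut.
Start: joints at [-1.473, 0.313, 1.498, -0, 1.331, -0.223], TCP at [165.533, -498.227, 231.294] pointing down, gripper open.
Joint ranges: [-2.94, 2.94], [-0.97, 2.17], [0.19, 2.56], [-1.23, 4.37], [0.02, 3.11], [-2.88, 2.88]. Speed limits (rad/s): [2.39, 2.39, 3.01, 3.14, 3.14, 3.14].

INTERFACE

Orientations are given as a unit quaternion [w, x, y, z].
In Python, from rig import readout, cams, workorder, spotter, ctrl gives the robot as it stands.
- The arm moves only by the tool step_arm, never from a script. Its argument "plan" is text: rows parted by semicolons, each of 5 numbers parted by spaces: the shift along the tool's x, y, z in cm, then the turn about the tool's z in degrees, then the opening in per cent of the stroke, from 0 (shut) to 100 (fully open). In form: x y z twist gripper; .... A call has 1 to 10 rows; each row is the pose to reach, as a shift and turn from the pose commanded when the call began, along the tool's axes at that moment; what a row does not reach only later rows make up. A row lasts 1/10 s, in which the tool goes at most 50 mm and 8.59 degrees, less where a joint would pass 70% of its speed; a pose out of reach is approached as far as the arm can. A call with a gripper value outside its range is refused whole. The fingers move at their own pace and stop on an object; "grip_force" is the grip in N (left out, the last holds). Time passes only in rows, so rows that repeat a pose let the fingers close. It gives the time, the measured TCP pose, the force and the opening at its end, in the units of the state.
- readout.sense(): the state, without advancing time (a new reading comes with each control period).
- cams.capture(name): name is "scene" or "side" or "wrist"; returns (picture, depth): 384x512x3 uint8, red, green, blue; 384x512 float32, mm along the optical axis (not along the pixel's ray), 0 where there is no reading.
- cams.camera_info(name): a dict with "vfov" (degrees; the focal length in pixels is half the picture's height over the tangent of half this angle, whatever the lens; pixels are square), "cx", "cy" (the principal point, pixels), "rvec" (rotation vector, rad) and "tvec" (3), from world to camera coordinates, as OpenCV has them. Camera axes: x right, y down, z forward; pixel columns grow to the right and rows downward; lengths in mm; the calibration is good to about 2 mm. A picture is of the moment at which its call begins: read the wrist's pose just before it. camera_info takes no time and is no camera call; for the wrist camera it gives the pose at the moment of the call.
- workorder.finish_job(): hands the job in, once; it reports no verdict.
Trained networks look in the newest picture that a camera, given by its name, has taken for a name from the list of things; names that differ only in an ending like _2 or _b are one class to them, and where a whole thing is asked for, a point or a joint stands for the part that bears it (a point fixed in the world has none). Each returns a list of dicts, best first, with "conf" (0 to 1); they miss things now and then, are a little off and sometimes report something else, mostly with a low value. They report only what shows in the picture. A call takes as long as a camera call.
- spotter.regions_of(camera, target): "pixels" (384x512 bool, what is visible of it) and "extent" ([centre column, centre row, width, height] in pixels, round what is visible of it).
The state is a dict: "time_s": time; "joints": joint angles; "dq": joint speeds; "tau": joint torques, N m; "eef_pos": TCP position; "ee_rot": TCP orientation; "force": force on the tool from outside, world axes, zero at the start; "wrist_torque": the same for the moment, N m; "grip_width": opening from 0.0 (shut) to 1.0 (fully open).
Only numpy, scipy, OpenCV 4.12 (cv2) and the standard library are available. Lean on these libraries where they do the work, as an engineer would, in place of code of your own. Each camera call takes 0.05 s, during which the arm holds its last target. There are 200 camera calls.

TASK

Pick up the two nested wooden lids together by the drop lid's tall middle knob, and lower them onto the crock until the drop lid rests on the ledge inside and the cover sits on the rim; only then let the knob go. Now take the cover alone by its collar and lift it off without disturbing the drop lid, which must stay lying on its ledge. Finish while still holding the cover, level and still, straight above the crock about a hand's width (roughly 100 mm) over the rim; leave the crock and the other things on the counter where they are.

Things in the scene. Friction and masses are not known exactly. Their poses are not given: they have to be found in the camera images.
- crock: White round ceramic pickle crock standing on the counter, about 2.4 kg, loose, 136 mm outer diameter, 120 mm high, with some turnips at the bottom. Origin: centre of its underside, z up. Open mouth of 124 mm diameter; a ring-shaped ledge inside, 18 mm below the rim, has an 88 mm opening. It may stand to the left or to the right of the robot.
- crock_rim (a point): Centre of the crock's mouth at rim height (120 mm above its underside).
- crock_ledge (a point): Centre of the ledge inside the crock at the height of its upper face (102 mm above its underside, 18 mm below the rim); here the underside of the drop lid comes to lie.
- stand: Dark steel ring stand fixed to the counter, 124 mm diameter foot, 100 mm diameter ring, 40 mm high, on which the nested lids start. Origin: centre of its underside, z up. It is on the other side than the crock.
- stand_top (a point): Centre of the top of the ring stand, 40 mm above the counter.
- drop_lid: Inner lid of pale wood, about 0.14 kg: a disc of 112 mm diameter, 8 mm thick, with a conical foot (31 mm diameter, 7 mm high) and a round 17 mm stem that carries the knob, an upright cylinder of 22 mm diameter from 46 to 72 mm above the underside. Origin: centre of the underside, z up. At the start it lies on the ring stand and carries the cover (cover's origin 2 mm below its own).
- drop_lid_knob (a point): Centre of the drop lid's knob, 59 mm above the drop lid's underside and 13 mm below the knob's top. While the lids are nested the cover's collar ends 25 mm below this point; once both are seated on the crock it ends 15 mm below it, so fingertips reaching no more than 11 mm below this point stay clear of the collar all the way.
- cover: Outer lid of darker wood, about 0.2 kg: a plate of 156 mm diameter, 6 mm thick, with a thin skirt 10 mm deep around its edge (150 mm inside; goes outside the crock's rim), a middle hole of 36 mm diameter and around it an upright collar, 46 mm outside diameter, 20 mm high. Origin: centre of the skirt's lower edge, z up; above it the plate's underside at 10, its top at 16, the collar's top at 36 mm.
- cover_collar (a point): On the axis of the cover's collar, half-way up it: 10 mm above the plate's top, 10 mm below the collar's top. Nested: the plate lies on the drop lid's disc and the knob sticks 36 mm out of the collar. Seated on the crock: the plate lies on the rim, 10 mm clear above the disc, and the knob sticks 26 mm out.
- cleaner: White bottle, 66 mm diameter, 190 mm tall; bystander. Origin: centre of its underside.
- water_bottle: Clear bottle with a cap, 72 mm diameter, 200 mm tall; bystander. Origin: centre of its underside.
- turnip: White turnip, 72 mm diameter, about 75 mm tall with its cut stalks; bystander. Origin: centre of its underside.
- brush: Brush lying on the counter; bystander. Origin: on its underside.

How it is judged (in metres and radians):
On the way, in this order (a step that is already met when the one before it is completed fails the run):
1. both lids, still nested, are lifted off the stand by the knob (z of drop_lid in the frame of stand_top above 0.03 m and z of cover in the frame of drop_lid below 0.006 m and contact force between the fingers and drop_lid above 0.5 N), for 0.1 s.
2. both lids are down on the crock while the fingers still hold the knob (z of drop_lid in the frame of crock_ledge between -0.004 and 0.004 m and horizontal distance between each of drop_lid, cover and crock below 0.012 m and angle between each of drop_lid, cover's own z axis and vertical below 0.06 rad and z of cover in the frame of crock_rim between -0.013 and -0.007 m and contact force between the fingers and drop_lid above 0.5 N), for 0.1 s.
3. the knob is let go, both lids lie seated (z of drop_lid in the frame of crock_ledge between -0.004 and 0.004 m and horizontal distance between each of drop_lid, cover and crock below 0.012 m and angle between each of drop_lid, cover's own z axis and vertical below 0.06 rad and z of cover in the frame of crock_rim between -0.013 and -0.007 m and contact force between each of the arm, the fingers and drop_lid below 0.05 N), for 0.2 s.
At the end, for the whole second after the job is handed in: Fingers hold the cover still, level to 0.15 rad, skirt 60-170 mm above the rim, within 30 mm of the crock axis, touching nothing else; drop lid at rest on the ledge (4 mm in height, 12 mm sideways, 0.06 rad), untouched; crock moved under 25 mm and upright, bystanders under 30 mm (z of drop_lid in the frame of crock_ledge between -0.004 and 0.004 m and horizontal distance between drop_lid and crock below 0.012 m and angle between drop_lid's own z axis and vertical below 0.06 rad and z of cover in the frame of crock_rim between 0.06 and 0.17 m and horizontal distance between cover and crock below 0.03 m and angle between cover's own z axis and vertical below 0.15 rad and linear speed of cover below 0.03 m/s and linear speed of drop_lid below 0.02 m/s and contact force between the fingers and cover above 1 N and contact force between cover and crock below 0.05 N and contact force between each of cover, the fingers, the arm and drop_lid below 0.05 N and distance of crock from where it was at the start of the episode below 0.025 m and angle between crock's own z axis and vertical below 0.05 rad and distance of each of cleaner, water_bottle, turnip, brush from where it was at the start of the episode below 0.03 m); the arm keeps its last pose, push and grip.
It fails at once if the cover is parted from the drop lid while the drop lid is not lying on the crock's ledge (lids separated early, or drop lid lifted or tipped along with the cover) (z of cover in the frame of drop_lid above 0.018 m and not (z of drop_lid in the frame of crock_ledge between -0.004 and 0.004 m and horizontal distance between drop_lid and crock below 0.012 m and angle between drop_lid's own z axis and vertical below 0.06 rad)).
It fails at once if the crock is shoved more than 25 mm or tipped (distance of crock from where it was at the start of the episode above 0.025 m or angle between crock's own z axis and vertical above 0.15 rad).
It fails at once if a bystander is moved more than 30 mm (distance of any of cleaner, water_bottle, turnip, brush from where it was at the start of the episode above 0.03 m).
It also fails if it takes over 66 s, if anything falls off the work surface, if the arm or the gripper's body presses on something with over 40 N, if the wrist force passes 120 N, or if a joint passes its speed limit or range.

## Working session

There is one attempt and no reset: what is moved stays moved. The work goes in short steps, Python scripts to look and compute and a tool call to move; the robot and the scene stay as the last step left them, time stands still between calls to the robot, and variables do not carry over. Pictures are saved under pics/ and viewed, about 8 in all and at most 12, crops included, and the job is handed in when it is done.

Besides the shell and the picture viewer there is one more tool, called after "Request:" as a command line: name --argument value ..., lists and objects as JSON in quotes. step_arm: Moves the arm, as the interface text tells. Its arguments: {"type":"object","properties":{"plan":{"type":"string"},"grip_force":{"type":"number"}},"required":["plan"]}

```bash
mkdir -p pics
cat > h.py <<'E'
import numpy as np, cv2
from rig import readout, cams, workorder, spotter, ctrl
def cloud(name, dep, info):
    h,w=dep.shape; f=h/2/np.tan(np.radians(info["vfov"])/2)
    v,u=np.mgrid[:h,:w]
    P=np.stack([(u-info["cx"])/f*dep,(v-info["cy"])/f*dep,dep],-1)
    R=cv2.Rodrigues(np.array(info["rvec"],float))[0]
    W=(P-np.array(info["tvec"],float).ravel())@R
    W[dep<=0]=np.nan
    return W
def snap(name,save=None):
    info=cams.camera_info(name); p,d=cams.capture(name)
    if save: cv2.imwrite("pics/"+save,p[:,:,::-1])
    return p,d,cloud(name,d,info),info
def circ(x,y):
    A=np.c_[x,y,np.ones(len(x))]; s=np.linalg.lstsq(A,x*x+y*y,rcond=None)[0]
    c=s[:2]/2; return c,np.sqrt(s[2]+c@c)
E
python3 - <<'E'
from h import *
s=readout.sense(); print({k:np.round(v,3).tolist() for k,v in s.items()}, ctrl.hold_point_z)
ims=[]
for c in ["scene","side"]:
    p,d,W,i=snap(c); ims.append(p); print(c,i)
    for t in ["crock","stand","drop_lid","cover","cleaner","water_bottle","turnip","brush"]:
        for r in spotter.regions_of(c,t)[:1]:
            m=r["pixels"]; Q=W[m]; Q=Q[~np.isnan(Q[:,0])]
            if len(Q): print(c,t,round(r["conf"],2),np.round(r["extent"]),"med",np.round(np.median(Q,0)),"lo",np.round(np.percentile(Q,2,axis=0)),"hi",np.round(np.percentile(Q,98,axis=0)))
im=cv2.resize(np.vstack(ims),None,fx=.78,fy=.78)
cv2.imwrite("pics/a.png",im[:,:,::-1])
E
```

```text
{'time_s': 0.0, 'joints': [-1.473, 0.313, 1.498, 0.0, 1.331, -0.223], 'dq': [0.001, -0.001, -0.0, 0.001, 0.001, -0.001], 'tau': [0.001, -41.226, -25.974, -0.0, 0.004, -0.0], 'eef_pos': [165.523, -497.942, 230.743], 'ee_rot': [-0.001, 0.987, 0.16, 0.0], 'force': [0.051, 0.68, -1.188], 'wrist_torque': [0.022, 0.016, -0.058], 'grip_width': 1.0} 18.700000000000003
scene {'vfov': 51.8624020214708, 'cx': 255.24934764974446, 'cy': 188.08193348020606, 'rvec': array([ 1.46887251,  2.19435622, -0.77616605]), 'tvec': array([  92.50050743, -381.62431855, 1713.91325115])}
scene crock 0.67 [154. 164.  39.  54.] med [ 583. -243.   85.] lo [ 508. -314.    6.] hi [ 639. -182.  121.]
scene stand 0.52 [294. 214.  12.   1.] med [537. 258.   5.] lo [531. 231.   2.] hi [541. 277.   9.]
scene cover 0.64 [297. 193.  47.  35.] med [496. 254.  53.] lo [411. 180.  40.] hi [556. 320.  72.]
scene cleaner 0.6 [377. 201.  28.  47.] med [479. 506. 118.] lo [452. 475.  11.] hi [493. 533. 189.]
scene water_bottle 0.69 [359. 232.  30.  48.] med [625. 474. 119.] lo [590. 442.   7.] hi [638. 506. 200.]
scene turnip 0.85
[... 394 characters left out ...]
0.8 [309. 156.  40.  45.] med [ 560. -198.   80.] lo [ 502. -311.    2.] hi [ 627. -179.  119.]
side stand 0.69 [292. 281.  52.  15.] med [462. 301.   6.] lo [417. 262.  -1.] hi [520. 314.  39.]
side drop_lid 0.48 [294. 237.  14.  24.] med [476. 257.  95.] lo [468. 232.  57.] hi [489. 264. 112.]
side cover 0.89 [295. 256.  70.  51.] med [469. 272.  53.] lo [406. 188.  40.] hi [546. 327.  72.]
side cleaner 0.97 [261. 331.  46. 105.] med [450. 526. 111.] lo [425. 496.   8.] hi [483. 539. 190.]
side water_bottle 0.71 [191. 293.  45. 106.] med [587. 496. 111.] lo [566. 464.   8.] hi [621. 512. 199.]
side brush 0.8 [187. 235.  71.  31.] med [747. 248.  16.] lo [675. 209.  -2.] hi [874. 270.  21.]
```

View pics/a.png

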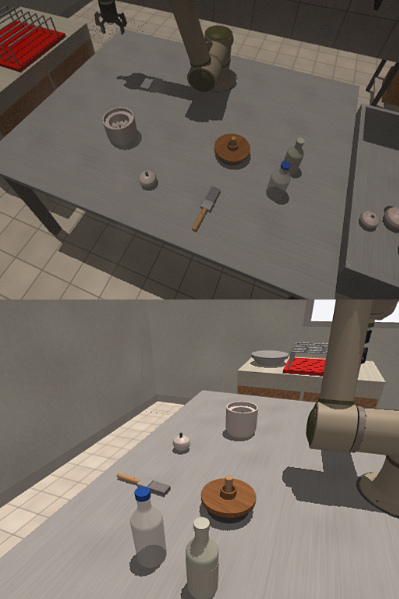

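```bash
cat >> h.py <<'E'
from scipy.spatial.transform import Rotation as Ro
def shift(target):
    s=readout.sense(); q=s["ee_rot"]; R=Ro.from_quat([q[1],q[2],q[3],q[0]]).as_matrix()
    yaw=np.degrees(np.arctan2(R[1,1],R[0,1]))
    print("tcp",np.round(s["eef_pos"],1),"jaw yaw",round(yaw,1),"tilt",round(np.degrees(np.arccos(-R[2,2])),2),"q",np.round(s["joints"],2),"F",np.round(s["force"],1),"g",round(s["grip_width"],3),"t",s["time_s"])
    print("shift cm",np.round(R.T@(np.array(target)-s["eef_pos"])/10,2))
def rob(P,n=6,tol=4):
    P=P.copy()
    for _ in range(n):
        c,r=circ(P[:,0],P[:,1]); e=abs(np.hypot(*(P[:,:2]-c).T)-r); P=P[e<max(tol,np.percentile(e,85))]
    return np.round(c,1),round(r,1),len(P)
E
python3 - <<'E'
from h import *
for c in ["scene","side"]:
    p,d,W,i=snap(c)
    Z=W[...,2]
    for nm,cc,lo,hi in [("rim",(572,-247),113,127),("knob",(478,254),100,120),("plate",(480,254),48,62)]:
        m=(np.hypot(W[...,0]-cc[0],W[...,1]-cc[1])<95)&(Z>lo)&(Z<hi)
        Q=W[m]
        if nm=="plate":
            (x,y),r=cv2.minEnclosingCircle(Q[:,:2].astype(np.float32)); print(c,nm,round(x,1),round(y,1),round(r,1),len(Q),np.median(Q[:,2]))
        elif nm=="rim": print(c,nm,rob(Q),np.median(Q[:,2]), cv2.minEnclosingCircle(Q[:,:2].astype(np.float32)))
        else: print(c,nm,Q.mean(0),len(Q),Q[:,2].max())
shift([478,254,230])
E
```

```text
scene rim (array([ 573. , -248.4]), np.float64(64.5), 217) 118.85067934798731 ((571.4634399414062, -248.15318298339844), 68.99773406982422)
scene knob [483.07732926 249.36064164 108.26645876] 43 115.12406590941971
scene plate 481.2 248.7 79.3 1154 53.01319728980357
side rim (array([ 568.2, -245.9]), np.float64(64.8), 183) 117.25727186617584 ((566.4619750976562, -246.60687255859375), 69.32992553710938)
side knob [477.16373404 255.09984143 108.31539341] 86 112.88134812829226
side plate 478.2 251.3 78.8 2256 53.14048440000765
tcp [ 165.5 -498.2  231.3] jaw yaw -71.6 tilt 0.0 q [-1.47  0.31  1.5   0.    1.33 -0.22] F [-0.5  0.2  0.7] g 1.003 t 1.0
shift cm [ 53.37 -61.53   0.13]
```

Request:
step_arm --plan "53.4 -61.1 -2 0 100;53.4 -61.1 -2 0 100;53.4 -61.1 -2 0 100;53.4 -61.1 -2 0 100;53.4 -61.1 -2 0 100;53.4 -61.1 -2 0 100;53.4 -61.1 -2 0 100;53.4 -61.1 -2 0 100;53.4 -61.1 -2 0 100;53.4 -61.1 -2 0 100"

```text
time_s: 2.0
eef_pos: [359.3, -35.3, 244.1]
ee_rot: [0.0, 0.987, 0.16, 0.001]
force: [0.8, -0.3, 0.6]
grip_width: 1.002
```

```bash
python3 -c "
from h import *
shift([480,250,250])"
```

```text
tcp [359.3 -35.3 244.1] jaw yaw -71.6 tilt 0.08 q [-0.43 -0.07  1.9  -0.    1.31  0.82] F [ 0.8 -0.3  0.6] g 1.002 t 2.0
shift cm [ 20.44 -23.28  -0.6 ]
```

Request:
step_arm --plan "20.4 -23.3 -0.6 0 100;20.4 -23.3 -0.6 0 100;20.4 -23.3 -0.6 0 100;20.4 -23.3 -0.6 0 100;20.4 -23.3 -0.6 0 100;20.4 -23.3 -0.6 0 100;20.4 -23.3 -0.6 0 100;20.4 -23.3 -0.6 0 100;20.4 -23.3 -0.6 0 100"

```text
time_s: 2.9
eef_pos: [478.8, 247.2, 249.6]
ee_rot: [0.0, 0.987, 0.16, -0.0]
force: [-1.2, -0.5, -0.6]
grip_width: 1.003
```

Run:
```python
from h import *
p,d,W,i=snap("wrist","b.png")
Z=W[...,2]
for nm,lo,hi,R in [("knobtop",108,118,30),("collar",69,80,40),("plate",49,60,95)]:
    m=(np.hypot(W[...,0]-480,W[...,1]-250)<R)&(Z>lo)&(Z<hi); Q=W[m]
    if len(Q)>5:
        print(nm,len(Q),np.round(Q.mean(0),1),np.median(Z[m]),cv2.minEnclosingCircle(Q[:,:2].astype(np.float32)))
for t in ["drop_lid_knob","cover"]:
    for r in spotter.regions_of("wrist",t)[:2]: print(t,r["conf"],r["extent"])
shift([480,250,120])
```

```text
knobtop 352 [480.3 251.2 110.6] 110.70700154742582 ((479.8791809082031, 251.0666046142578), 10.740211486816406)
collar 455 [483.9 252.7  72.4] 72.49719779741014 ((479.8002014160156, 251.2567138671875), 22.942195892333984)
plate 12395 [484.7 252.8  52.7] 52.748722117846164 ((479.9366149902344, 251.31874084472656), 77.7259521484375)
drop_lid_knob 0.61 [252.4, 176.4, 29.5, 35.4]
drop_lid_knob 0.24 [253.9, 163.8, 137.0, 129.5]
cover 0.74 [255.0, 164.6, 133.8, 132.1]
tcp [479.  246.9 250. ] jaw yaw -71.7 tilt 0.02 q [ 0.26  0.33  1.42 -0.    1.39  1.51] F [0.1 0.8 0.6] g 1.003 t 3.05
shift cm [ 0.19 -0.27 13.  ]
```

View pics/b.png

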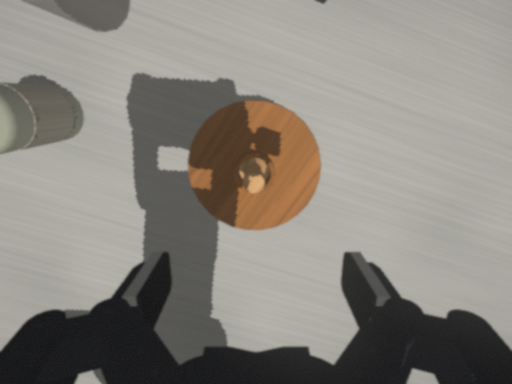

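Request:
step_arm --plan "0.2 -0.4 5 0 100;0.2 -0.4 10 0 100;0.2 -0.4 14 0 100;0.2 -0.4 16 0 100;0.2 -0.4 16 0 100;0.2 -0.4 16 0 0;0.2 -0.4 16 0 0;0.2 -0.4 16 0 0;0.2 -0.4 16 0 0;0.2 -0.4 16 0 0" --grip_force 60

```text
time_s: 4.05
eef_pos: [480.3, 252.4, 90.7]
ee_rot: [0.0, 0.987, 0.16, 0.001]
force: [0.0, -1.5, 6.7]
grip_width: 0.235
```

Run:
```python
from h import *
shift([479.9,251.1,240])
p,d,W,i=snap("wrist","c.png")
```

```text
tcp [480.3 252.4  90.7] jaw yaw -71.6 tilt 0.09 q [ 0.27  0.5   1.62 -0.    1.02  1.52] F [ 0.  -1.5  6.7] g 0.235 t 4.05
shift cm [ -0.05   0.12 -14.93]
```

View pics/c.png

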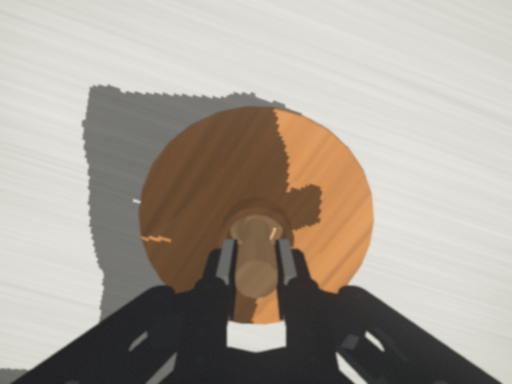

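Request:
step_arm --plan "0 0 -1 0 0;0 0 -2.5 0 0;0 0 -4.5 0 0;0 0 -7 0 0;0 0 -10 0 0;0 0 -13 0 0;0 0 -15 0 0;0 0 -15 0 0"

```text
time_s: 4.9
eef_pos: [480.4, 252.8, 242.3]
ee_rot: [-0.0, 0.987, 0.16, 0.002]
force: [-0.1, 1.3, -4.8]
grip_width: 0.231
```

Run:
```python
from h import *
shift([569.5,-247.5,240])
p,d,W,i=snap("side","d.png"); cv2.imwrite("pics/d.png",p[100:384,150:450,::-1])
```

```text
tcp [480.4 252.8 242.3] jaw yaw -71.6 tilt 0.28 q [0.27 0.34 1.43 0.   1.37 1.52] F [-0.1  1.3 -4.8] g 0.231 t 4.9
shift cm [-7.34 50.29  0.21]
```

View pics/d.png

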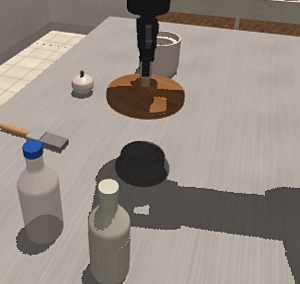

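Request:
step_arm --plan "-1 2 0 0 0;-2.5 5 0 0 0;-4.5 9 0 0 0;-6.5 13 0 0 0;-8.5 17 0 0 0;-10.5 21 0 0 0;-12.5 25 0 0 0;-14.5 29 0 0 0;-16.5 33 0 0 0;-18.5 37 0 0 0"

```text
time_s: 5.95
eef_pos: [419.6, -158.2, 238.1]
ee_rot: [-0.001, 0.987, 0.16, -0.001]
force: [1.2, 0.2, -4.1]
grip_width: 0.234
```

Request:
step_arm --plan "-1.7 3.5 0 0 0;-2.9 6 0 0 0;-3.5 7.2 0 0 0;-3.9 8.2 0 0 0;-3.9 8.2 0 0 0;-3.9 8.2 0 0 0;-3.9 8.2 0 0 0"

```text
time_s: 6.65
eef_pos: [409.9, -246.0, 239.6]
ee_rot: [-0.0, 0.987, 0.16, -0.0]
force: [0.1, -0.8, -4.8]
grip_width: 0.231
```

Run:
```python
from h import *
shift([569.5,-247.5,240])
p,d,W,i=snap("wrist","e.png")
Z=W[...,2]
for lo,hi in [(113,127)]:
    m=(np.hypot(W[...,0]-570,W[...,1]+247)<85)&(Z>lo)&(Z<hi); Q=W[m]
    print(len(Q),np.median(Q[:,2]),rob(Q),cv2.minEnclosingCircle(Q[:,:2].astype(np.float32)))
m=(Z>138)&(Z<175)&(W[...,0]<530); Q=W[m]; print("lid",len(Q),np.percentile(Q[:,2],[5,50,95]),cv2.minEnclosingCircle(Q[:,:2].astype(np.float32)))
if len(Q)>50:
    A=np.c_[Q[:,:2]-Q[:,:2].mean(0),np.ones(len(Q))]; print("plane",np.linalg.lstsq(A,Q[:,2],rcond=None)[0])
```

```text
tcp [ 409.9 -246.   239.6] jaw yaw -71.5 tilt 0.02 q [-0.79  0.2   1.62  0.    1.32  0.46] F [ 0.1 -0.8 -4.8] g 0.231 t 6.65
shift cm [15.09  5.19 -0.05]
2208 118.40816788383454 (array([ 569.4, -248.1]), np.float64(64.0), 2207) ((567.3438110351562, -249.3494110107422), 67.49510955810547)Traceback (most recent call last):
  File "<stdin>", line 8, in <module>
    return _quantile_unchecked(
        a, q, axis, out, overwrite_input, method, keepdims, weights)
    return _ureduce(a,
                    func=_quantile_ureduce_func,
    ...<5 lines>...
                    overwrite_input=overwrite_input,
                    method=method)
    r = func(a, **kwargs)
    result = _quantile(arr,
                       quantiles=q,
    ...<2 lines>...
                       out=out,
                       weights=wgt)
    slices_having_nans = np.isnan(arr[-1, ...])
                                  ~~~^^^^^^^^^
IndexError: index -1 is out of bounds for axis 0 with size 0
```

View pics/e.png

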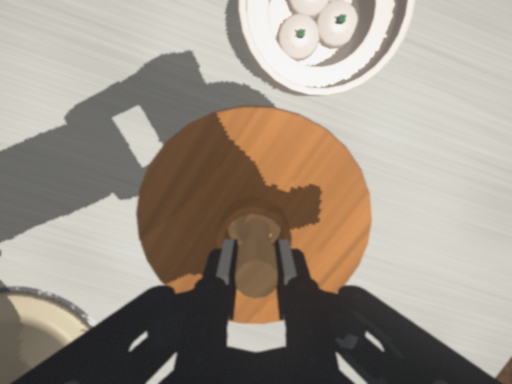

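Request:
step_arm --plan "1.5 0.5 0 0 0;4 1.4 0 0 0;7 2.4 0 0 0;10 3.4 0 0 0;13 4.5 0 0 0;14.5 5.1 0 0 0;15.1 5.2 0 0 0;15.1 5.2 0 0 0;15.1 5.2 0 0 0"

```text
time_s: 7.6
eef_pos: [568.8, -248.6, 239.8]
ee_rot: [-0.0, 0.987, 0.16, -0.0]
force: [-1.0, 0.6, -3.4]
grip_width: 0.232
```

Run:
```python
from h import *
shift([569.4,-248.1,172])
p,d,W,i=snap("wrist")
Z=W[...,2]
m=(Z>185)&(Z<207); Q=W[m]; print("lid",len(Q),np.percentile(Q[:,2],[5,50,95]),cv2.minEnclosingCircle(Q[:,:2].astype(np.float32)))
A=np.c_[Q[:,:2]-Q[:,:2].mean(0),np.ones(len(Q))]; print("plane",np.linalg.lstsq(A,Q[:,2],rcond=None)[0])
```

```text
tcp [ 568.8 -248.6  239.8] jaw yaw -71.6 tilt 0.02 q [-0.6   0.52  1.17 -0.    1.45  0.65] F [-1.   0.6 -3.4] g 0.232 t 7.6
shift cm [ 0.07 -0.02  6.78]
lid 30684 [200.50557307 201.67221866 202.73849921] ((567.5604248046875, -246.6169891357422), 77.91903686523438)
plane [-1.70509157e-03  1.09870618e-03  2.01624949e+02]
```

Request:
step_arm --plan "0.1 0.15 1.5 0 0;0.1 0.15 3.5 0 0;0.1 0.15 5.5 0 0;0.1 0.15 6.5 0 0;0.1 0.15 7.2 0 0;0.1 0.15 7.6 0 0;0.1 0.15 8.0 0 0;0.1 0.15 8.3 0 0;0.1 0.15 8.3 0 0"

```text
time_s: 8.55
eef_pos: [571.0, -250.0, 156.9]
ee_rot: [0.0, 0.987, 0.16, 0.0]
force: [-0.0, 0.8, -3.0]
grip_width: 0.234
```

Run:
```python
from h import *
shift([569.4,-248.1,153])
p,d,W,i=snap("side"); cv2.imwrite("pics/f.png",cv2.resize(p[120:250,230:400],None,fx=3,fy=3)[:,:,::-1])
m=(abs(W[...,0]-568)<85)&(abs(W[...,1]+247)<85)&(W[...,2]>124)&(W[...,2]<132); print(np.median(W[m][:,2]),m.sum())
```

```text
tcp [ 571.  -250.   156.9] jaw yaw -71.6 tilt 0.03 q [-0.6   0.59  1.28 -0.    1.27  0.65] F [-0.   0.8 -3. ] g 0.234 t 8.55
shift cm [-0.09 -0.23  0.39]
124.99805366971185 441
```

View pics/f.png

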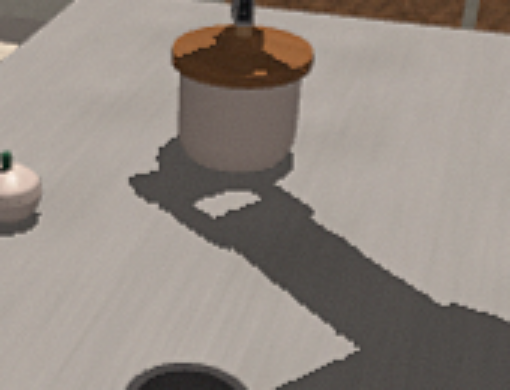

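Request:
step_arm --plan "0 0 0.1 0 0;0 0 0.2 0 0;0 0 0.3 0 0;0 0 0.3 0 0;0 0 0.3 0 0"

```text
time_s: 9.1
eef_pos: [570.8, -249.9, 153.7]
ee_rot: [0.0, 0.987, 0.16, 0.0]
force: [0.4, 0.0, -2.6]
grip_width: 0.235
```

Request:
step_arm --plan "0 0 0.1 0 0;0 0 0.1 0 0;0 0 0.1 0 0"

```text
time_s: 9.4
eef_pos: [570.9, -249.9, 152.7]
ee_rot: [0.0, 0.987, 0.16, 0.0]
force: [0.3, 0.9, -0.7]
grip_width: 0.227
```

Request:
step_arm --plan "0 0 0.05 0 0;0 0 0.1 0 0;0 0 0.1 0 0;0 0 0.1 0 0"

```text
time_s: 9.8
eef_pos: [570.9, -249.9, 152.7]
ee_rot: [0.0, 0.987, 0.16, 0.0]
force: [-3.2, 0.3, 6.8]
grip_width: 0.234
```

```bash
cat > chk.py <<'E'
from h import *
shift([569.4,-248.1,200])
for c in ["side","scene"]:
    p,d,W,i=snap(c)
    r=np.hypot(W[...,0]-569,W[...,1]+248); Z=W[...,2]
    m=(r<83)&(r>28)&(Z>119)&(Z<134)
    Q=W[m]; A=np.c_[Q[:,:2]-[569,-248],np.ones(len(Q))]; print(c,"cover plane",np.round(np.linalg.lstsq(A,Q[:,2],rcond=None)[0],3),cv2.minEnclosingCircle(Q[:,:2].astype(np.float32)),len(Q))
E
python3 chk.py
```

```text
tcp [ 570.9 -249.9  152.7] jaw yaw -71.6 tilt 0.05 q [-0.6   0.59  1.29 -0.    1.26  0.65] F [-3.2  0.3  6.8] g 0.234 t 9.8
shift cm [-0.08 -0.22 -4.73]
side cover plane [ 3.00000e-03 -8.00000e-03  1.24528e+02] ((567.2681884765625, -247.376953125), 80.55130004882812) 547
scene cover plane [-8.00000e-03 -4.00000e-03  1.25822e+02] ((569.5944213867188, -248.7781524658203), 80.49700164794922) 938
```

Request:
step_arm --plan "0 0 -0.05 0 0;0 0 -0.05 0 100;0 0 -0.05 0 100;0 0 -0.05 0 100;0 0 -0.05 0 100;0 0 -0.05 0 100;0 0 -0.05 0 100"

```text
time_s: 10.6
eef_pos: [570.8, -249.9, 152.1]
ee_rot: [-0.0, 0.987, 0.16, -0.0]
force: [-0.4, -0.1, -0.7]
grip_width: 1.001
```

Request:
step_arm --plan "0 0 -1 0 100;0 0 -4 0 100;0 0 -8 0 100;0 0 -10 0 100;0 0 -10 0 100;0 0 -10 0 100"

```text
time_s: 11.2
eef_pos: [570.7, -249.8, 252.0]
ee_rot: [-0.0, 0.987, 0.16, -0.0]
force: [0.2, -0.8, -1.9]
grip_width: 1.001
```

Run:
```python
from h import *
shift([569.4,-248.1,128])
p,d,W,i=snap("wrist","g.png")
r=np.hypot(W[...,0]-569,W[...,1]+248); Z=W[...,2]
for nm,lo,hi,R in [("knobtop",168,182,30),("collar",141,152,40),("plate",120,132,95)]:
    Q=W[(r<R)&(Z>lo)&(Z<hi)]
    if len(Q)>20:
        A=np.c_[Q[:,:2]-Q[:,:2].mean(0),np.ones(len(Q))]
        print(nm,len(Q),np.median(Q[:,2]),cv2.minEnclosingCircle(Q[:,:2].astype(np.float32)),np.round(np.linalg.lstsq(A,Q[:,2],rcond=None)[0],3))
```

```text
tcp [ 570.7 -249.8  252. ] jaw yaw -71.6 tilt 0.0 q [-0.6   0.52  1.14 -0.    1.48  0.65] F [ 0.2 -0.8 -1.9] g 1.001 t 11.2
shift cm [-0.07 -0.2  12.4 ]
knobtop 558 172.59401695995786 ((570.1151733398438, -249.1730194091797), 10.8859224319458) [-4.80000e-02 -1.50000e-02  1.72472e+02]
collar 722 144.47407297618702 ((569.9660034179688, -247.82887268066406), 22.832273483276367) [-3.00000e-03  0.00000e+00  1.44517e+02]
plate 18244 124.75446447565757 ((569.5914306640625, -247.7748260498047), 77.87657165527344) [-0.00000e+00  1.00000e-03  1.24765e+02]
```

View pics/g.png

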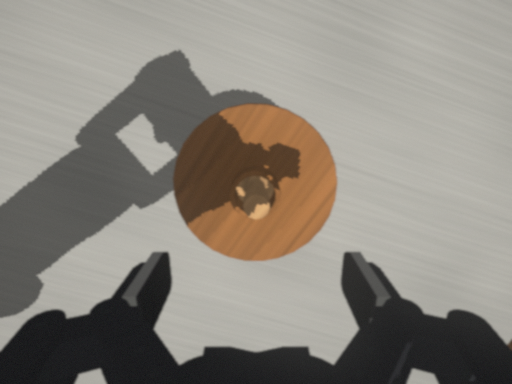

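Request:
step_arm --plan "0 -0.1 4 0 100;0 -0.1 8 0 100;0 -0.1 11 0 100;0 -0.1 12.2 0 100;0 -0.1 12.5 0 100;0 -0.1 12.5 0 100"

```text
time_s: 11.85
eef_pos: [570.8, -249.2, 127.8]
ee_rot: [0.0, 0.987, 0.16, 0.0]
force: [0.9, -0.0, 1.1]
grip_width: 0.999
```

Request:
step_arm --plan "0 0 0 0 30;0 0 0 0 30;0 0 0 0 30;0 0 0 0 30;0 0 0 0 30;0 0 0 0 30" --grip_force 60

```text
time_s: 12.45
eef_pos: [570.9, -249.2, 128.4]
ee_rot: [0.001, 0.987, 0.16, 0.001]
force: [-1.1, 0.5, 5.7]
grip_width: 0.506
```

```bash
python3 chk.py
python3 - <<'E'
from h import *
p,d,W,i=snap("wrist","i.png")
E
```

```text
tcp [ 570.9 -249.2  128.4] jaw yaw -71.6 tilt 0.12 q [-0.6   0.61  1.32  0.    1.21  0.65] F [-1.1  0.5  5.7] g 0.506 t 12.45
shift cm [-0.1  -0.14 -7.16]
side cover plane [ 1.00000e-03 -9.00000e-03  1.24588e+02] ((567.3375244140625, -247.16439819335938), 78.99076080322266) 551
scene cover plane [-4.00000e-03 -5.00000e-03  1.25903e+02] ((572.998779296875, -249.36199951171875), 79.92890167236328) 838
```

View pics/i.png

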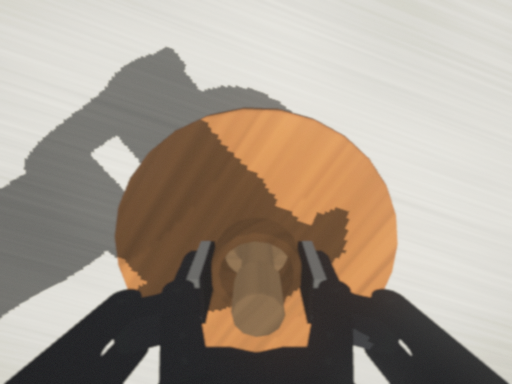

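Request:
step_arm --plan "0 0 -0.5 0 30;0 0 -1.2 0 30;0 0 -2.2 0 30;0 0 -3.6 0 30;0 0 -5.2 0 30;0 0 -7 0 30;0 0 -8.8 0 30;0 0 -10.2 0 30;0 0 -11 0 30;0 0 -11 0 30"

```text
time_s: 13.6
eef_pos: [570.8, -249.1, 238.7]
ee_rot: [0.001, 0.987, 0.16, 0.001]
force: [-0.1, -0.7, -3.0]
grip_width: 0.508
```

Run:
```python
from h import *
shift([569.4,-248.1,238])
ims=[]
for c in ["side","scene","wrist"]:
    p,d,W,i=snap(c)
    Q=W[(np.hypot(W[...,0]-569,W[...,1]+248)<85)&(W[...,2]>229)&(W[...,2]<240)]
    if c=="wrist":
        A=np.c_[Q[:,:2]-Q[:,:2].mean(0),np.ones(len(Q))]
        print("plate",cv2.minEnclosingCircle(Q[:,:2].astype(np.float32)),np.linalg.lstsq(A,Q[:,2],rcond=None)[0])
    else:
        R=W[(np.hypot(W[...,0]-569,W[...,1]+248)<16)&(W[...,2]>140)&(W[...,2]<185)]
        print(c,"knob",len(R),R.mean(0) if len(R) else "",R[:,2].max() if len(R) else "")
        q=p[80:230,240:390] if c=="side" else p[80:230,90:240]
        ims.append(cv2.resize(q,None,fx=2.6,fy=2.6))
        for t in ["crock","cleaner","water_bottle","turnip","brush"]:
            for r in spotter.regions_of(c,t)[:1]: print(c,t,round(r["conf"],2),np.round(r["extent"]))
cv2.imwrite("pics/j.png",np.hstack(ims)[:,:,::-1])
```

```text
tcp [ 570.8 -249.1  238.7] jaw yaw -71.6 tilt 0.14 q [-0.6   0.53  1.16 -0.    1.45  0.65] F [-0.1 -0.7 -3. ] g 0.508 t 13.6
shift cm [-0.1  -0.14  0.07]
side knob 72 [ 566.43629446 -242.88702004  159.54098256] 173.24915550110427
side crock 0.83 [309. 155.  43.  44.]
side water_bottle 0.79 [190. 293.  46. 107.]
side turnip 0.75 [233. 183.  26.  25.]
side brush 0.79 [187. 237.  68.  29.]
scene knob 15 [ 575.98283423 -246.16356772  147.46508981] 157.8062181466639
scene crock 0.84 [152. 165.  44.  50.]
scene cleaner 0.6 [380. 202.  29.  45.]
scene water_bottle 0.53 [144. 132.  52.  38.]
scene turnip 0.58 [187. 230.  24.  23.]
scene brush 0.88 [264. 268.  41.  58.]
plate ((570.1500244140625, -248.05474853515625), 77.73971557617188) [-2.23600449e-03  1.06359978e-03  2.33331367e+02]
```

View pics/j.png

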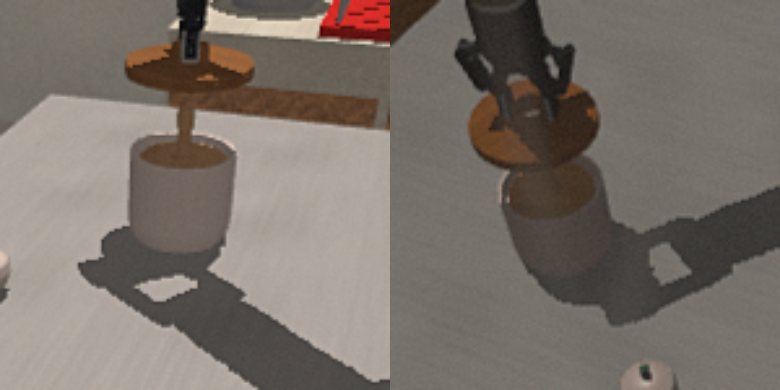

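Request:
step_arm --plan "0 0 0 0 30;0 0 0 0 30;0 0 0 0 30"

```text
time_s: 14.55
eef_pos: [570.5, -248.9, 237.1]
ee_rot: [0.0, 0.987, 0.16, -0.0]
force: [0.6, -0.1, -2.7]
grip_width: 0.507
```

```bash
python3 -c "
from h import *
print(workorder.finish_job()); shift([569.4,-248.1,238])"
```

```text
the job is handed in; nothing more can be done
None
the job is handed in; nothing more can be done
```

I lifted both nested lids by the knob and lowered them onto the crock, letting go only after the force reading showed the drop lid resting on its ledge. I then gripped the cover by its collar, lifted it straight up about 110 mm and handed the job in while still holding it. The robot's clock stood at 14.55 s of the 66 s allowed. No verdict is reported.

What the last checks showed:

- **Cover:** It was level to about 0.003 rad and within 1 mm of the crock axis, with the skirt about 98 mm above the rim. The collar was held at opening 0.507, with about 2.7 N (the cover's weight) hanging on the wrist.
- **Drop lid:** The side view showed it lying in the crock. Its knob top read 173 mm, against 174 mm expected when seated.
- **Crock and bystanders:** They appeared at their starting places to within a few pixels. I compared only picture positions here and did not measure them again.

Some readings disagreed:

- **Calibration:** The scene and side cameras differed by 3–6 mm on the same points. I used the wrist camera for the final alignment; its heights read about 1.3 mm low.
- **Wrong detection:** In the final scene view, the network marked the held cover as the water bottle (0.53). I ignored it, because the side camera still showed the bottle where it had been.
- **Missed detection:** The side camera missed the cleaner in the last look, but the scene camera saw it in place.

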